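Seat the clevis pin and hold a loupe over it at the focal mark

ROBOT

A 6-joint arm with a two-finger parallel gripper is mounted at the origin on a cart in front of the work surface, level with it; the furniture and walls round the work are solid. World frame = base frame: x ahead of the robot, y to its left, z up, the work surface at z = 0. Lengths are in mm, angles in degrees, forces in N, time in s.
With the tool pointing down it reaches from about 350 to 850 mm from the base axis. Payload 8.1 kg.
Tool frame: the origin (TCP) lies at the very end of the fingers, on their centre line; the grasp point (between the pads) lies 19 mm behind it; z points along the fingers, y is the line along which they close (so a half turn about z gives the same grasp; the last joint's range is limited). The gripper opens to 85 mm and grips with 20 to 120 N. Pads are 22 mm wide; open, the fingers measure 114 mm over their backs; the gripper's body (76 mm by 85 mm) begins 54 mm behind the grasp point. The pads swing forward as they close: fully open they stand 13 mm farther back than shut.
Start: joints at [62.601, 7.471, 85.268, -0, 87.261, -4.893], TCP at [229.645, 554.318, 231.292] pointing down, gripper open.
Joint ranges: [-169.43, 169.43], [-51.17, 129.36], [1.28, 143.12], [-76.62, 256.62], [0, 156.53], [-152.29, 152.29]. Speed limits (degrees/s): [136.94, 136.94, 159.86, 180, 180, 180].

INTERFACE

Orientations are given as [roll, pitch, yaw] about the fixed x, y, z axes, in that order (R = Rz(yaw) Ry(pitch) Rx(roll)).
In Python, from bench import status, viewer, job gives the robot as it stands.
- The arm moves only by the tool arm_command, never from a script. Its argument "targets" is a list that holds one entry, the list of rows, each a list of 7 numbers: the shift along the world's x, y, z in m, then the turn, a rotation vector about the world's x, y, z in rad, then the opening, from -1 (shut) to 1 (fully open). In form: [[[dx, dy, dz, rx, ry, rz, gripper], ...]]. A call has 1 to 10 rows; each row shifts and turns the commanded pose from where the row before left it; what a row does not reach is not made up. A row lasts 1/8 s, in which the tool goes at most 62.5 mm and 10.7 degrees, less where a joint would pass 70% of its speed; a pose out of reach is approached as far as the arm can. A call with a gripper value outside its range is refused whole. The fingers move at their own pace and stop on an object; "force" is the grip in N (left out, the last holds). Time passes only in rows, so rows that do not move let the fingers close. It gives the time, the measured TCP pose, the force, the opening and the grip force at its end, in the units of the state.
- status.sense(): the state, without advancing time (a new reading comes with each control period).
- viewer.snapshot(name): name is "scene" or "top" or "wrist"; returns the picture (420x560x3 uint8, red, green, blue); there is no depth.
- viewer.camera_model(name): a dict with "vertical_fov" (degrees; the focal length in pixels is half the picture's height over the tangent of half this angle, whatever the lens; pixels are square), "cx", "cy" (the principal point, pixels), "k1" (the pictures are not rectified: a ray, as slopes to the right and down, at radius r is drawn at 1 + k1 r^2 times it, then the intrinsics apply), "xyz" and "attitude" of the camera in the world. Camera axes: x right, y down, z forward; pixel columns grow to the right and rows downward; lengths in mm; the calibration is good to about 2 mm. A picture is of the moment at which its call begins: read the wrist's pose just before it. camera_model takes no time and is no camera call; for the wrist camera it gives the pose at the moment of the call.
- job.hand_in(): hands the job in; it is judged then, once.
The state is a dict: "time": time; "joint_pos": joint angles; "qd": joint speeds; "joint_efforts": joint torques, N m; "tool_pos": TCP position; "tcp_rot": TCP orientation; "ft_force": force on the tool from outside, world axes, zero at the start; "wrist_torque": the same for the moment, N m; "finger_gap": finger opening in mm; "grip_force": force on a finger pad.
Only numpy, scipy, OpenCV 4.12 (cv2) and the standard library are available. Lean on these libraries where they do the work, as an engineer would, in place of code of your own. Each camera call takes 0.05 s, during which the arm holds its last target. There are 200 camera calls.

TASK

Push the headed pin in the clevis straight down until its head sits flush on the fork. Then pick up the loupe by its black handle and finish while holding it still in the air, lens level and centred over the pin head, with the lens at the height of the red ring on the post, the loupe touching nothing but the gripper; do not let go of it at the end. Leave the red ring and the other tools where they are.

Things in the scene. Friction and masses are not known exactly. Their poses are not given: they have to be found in the camera images.
- clevis: fixed blue base plate (10 mm thick, -34 to +116 mm in x, +-38 mm in y) with a steel fork and, between its two flat arms, a brass lug, holes in line, vertical. Origin: on the bench (z = 0) under the pin axis; x along the plate to the post, z up. Fork and its web (to x = +40 mm) are 52 mm high. An aluminium post of 8 mm diameter stands at x = +95 mm, its top 138 mm above the bench
- hinge_pin (a joint): how far the pin has been pressed, m, straight down: 0 = head's underside 26 mm above the fork, 0.026 = head flush on the fork (stop). Starts between 0 and 0.010. The pin is a captive snug fit: it takes about 5 N to slide, does not spring back, and stays where it is left
- pin_head (a point): centre of the top of the pin's flat steel head, a disc of 24 mm diameter and 7 mm height; when seated this point is 59 mm above the bench, on the pin axis
- focus_mark (a point): centre of the red ring (20 mm diameter, 8 mm high, with a small dark screw on its outer side) clamped on the post 95 mm from the pin axis; the middle of the ring's height is the focal height for the lens, 100 to 128 mm above the bench, different each time
- loupe: loose loupe, about 70 g, flat on the bench: straight black handle 80 mm long (x), 18 mm wide (y), 20 mm high; at its +x end an aluminium lens ring of 48 mm diameter, 12 mm high. Origin: underside, under the middle of the handle; x points along the handle to the lens, z up is the lens axis. Grip the handle across its 18 mm width, its middle or nearer the lens
- loupe_lens (a point): centre of the lens glass, 70 mm from the loupe's origin along its x and 6 mm above the loupe's underside
- red_marker: bystander: loose white marker with a red cap, 14 x 126 x 16 mm, lying down; origin at the centre of its underside, length along its y. It may lie at either of two places, the loupe at the other
- cutters: bystander: loose side cutters with red grips, 42 x 141 x 12 mm; origin at the centre of the underside, length along its y
- gauge: bystander: loose pin gauge with a grey grip with red and green bands, 22 x 128 x 25 mm; origin at the centre of the underside, length along its y

How it is judged (in metres and radians):
On the way, in this order (a step that is already met when the one before it is completed fails the run):
1. the pin is pressed home while the loupe still lies on the bench (value of joint hinge_pin above 0.0245 m and height (world z) of loupe_lens below 0.02 m), for 0.2 s.
2. the loupe is lifted off the bench in the gripper (height (world z) of loupe_lens above 0.05 m and contact force between loupe and the fingers above 1 N), for 0.2 s.
At the end, for the whole second after the job is handed in: the pin's head is flush on the fork (within 1.5 mm); the gripper still holds the loupe, still and clear of the clevis and post, its lens centre within 12 mm of the pin axis and within 8 mm of the red ring's mid-height, level within 8 degrees (0.14 rad) (value of joint hinge_pin above 0.0245 m and z of loupe_lens in the frame of focus_mark between -0.008 and 0.008 m and horizontal distance between loupe_lens and pin_head below 0.012 m and angle between loupe's own z axis and vertical below 0.14 rad and contact force between loupe and the fingers above 1 N and contact force between loupe and clevis below 0.05 N and linear speed of loupe below 0.02 m/s and angular speed of loupe below 0.2 rad/s); the arm keeps its last pose, push and grip.
It fails at once if the red ring is shifted by more than 4 mm (distance of focus_mark from where it was at the start of the episode above 0.004 m).
It fails at once if a bystander (marker, cutters, gauge) is shifted by more than 30 mm (distance of any of red_marker, cutters, gauge from where it was at the start of the episode above 0.03 m).
It also fails if it takes over 51 s, if anything falls off the work surface, if the arm or the gripper's body presses on something with over 40 N, if the wrist force passes 120 N, or if a joint passes its speed limit or range.

## Working session

There is one attempt and no reset: what is moved stays moved. The work goes in short steps, Python scripts to look and compute and a tool call to move; the robot and the scene stay as the last step left them, time stands still between calls to the robot, and variables do not carry over. Pictures are saved under pics/ and viewed, at most 10 in all, crops included, and the job is handed in when it is done.

Besides the shell and the picture viewer there is one more tool, called after "Request:" as name([rows], argument=value, ...), one row to a line, values as JSON. arm_command: Moves the arm, as the interface text tells. Its arguments: {"type":"object","properties":{"targets":{"type":"array"},"force":{"type":"number"}},"required":["targets"]}

```bash
mkdir -p pics; cat > h.py <<'E'
import numpy as np, cv2
from bench import status, viewer, job
def R(m):
    from scipy.spatial.transform import Rotation as r
    return r.from_euler('xyz',m['attitude'],degrees=True).as_matrix()
def ray(m,u,v):
    f=210/np.tan(np.radians(m['vertical_fov']/2))
    d=np.array([(u-m['cx'])/f,(v-m['cy'])/f]); s=d.copy()
    for _ in range(20): s=d/(1+m['k1']*(s@s))
    return R(m)@np.array([s[0],s[1],1.])
def plane(m,u,v,z):
    d=ray(m,u,v); o=np.array(m['xyz']); return o+d*(z-o[2])/d[2]
def snap(n,f):
    m=viewer.camera_model(n); p=viewer.snapshot(n); cv2.imwrite(f'pics/{f}.png',p[:,:,::-1]); return m,p
E
python3 - <<'E'
from h import *
print(status.sense())
for n in('scene','top','wrist'):
    m,p=snap(n,n+'0'); print(n,m)
E
```

```text
{'time': 0.0, 'joint_pos': array([ 6.26033081e+01,  7.51613650e+00,  8.53281255e+01,  2.82791277e-04,
        8.72611117e+01, -4.89226285e+00]), 'qd': array([-0.11442523,  0.06140763, -0.03392917,  0.04445303, -0.03433663,
       -0.06978151]), 'joint_efforts': array([ 1.93212843e-03, -5.69387090e+01, -5.00571048e+01,  2.41447460e-04,
        1.43238658e-02, -5.85193334e-05]), 'tool_pos': array([229.37424577, 553.84264894, 230.24476196]), 'tcp_rot': array([-1.79895034e+02, -9.26792730e-03,  1.57495549e+02]), 'ft_force': array([-0.65281538,  0.09876876, -0.16971935]), 'wrist_torque': array([-0.02337009, -0.06586189,  0.05278014]), 'grip_force': 0.0, 'finger_gap': 85.30327504019284}
scene {'vertical_fov': 49.45802571034317, 'cx': 287.78608611903036, 'cy': 209.1058473634567, 'k1': -0.14354472043880379, 'xyz': array([ -30.1274639 , 1024.599956  ,  906.16474091]), 'attitude': array([-1.30954080e+02, -3.52438958e-02, -1.42482991e+02])}
top {'vertical_fov': 55.140189253585525, 'cx': 283.26027828321025, 'cy': 208.79497570172774, 'k1': -0.07067609095646582, 'xyz': array([ 415.82210561,  273.55003845, 1035.24870628]), 'attitude': array([-171.89607396,   -0.2873054 ,  -91.18292986])}
wrist {'vertical_fov': 70.84652907179441, 'cx': 274.8630307795178, 'cy': 208.0477764107862, 'k1': -0.05911387584705557, 'xyz': array([159.70444383, 582.44973574, 373.42189396]), 'attitude': array([1.62879625e+02, 1.17424050e-01, 6.75051353e+01])}
```

View pics/scene0.png

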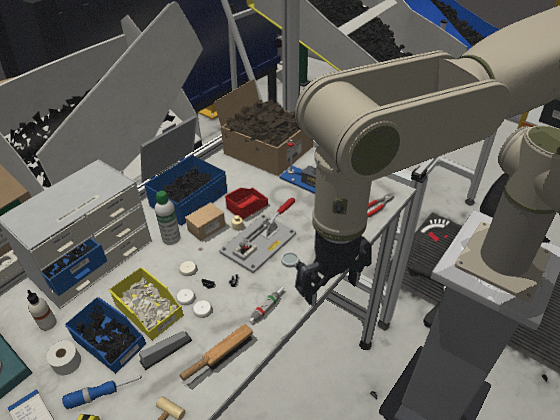

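View pics/top0.png

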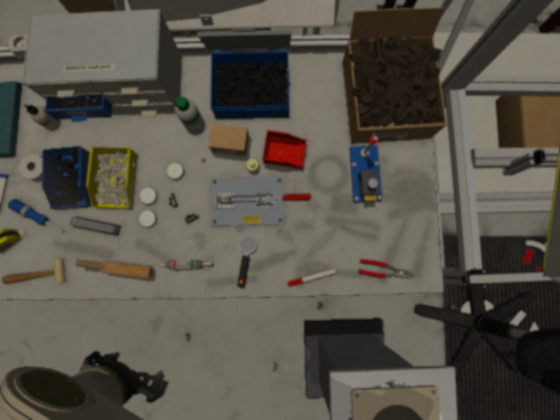

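The scene view shows the clevis behind the arm. In the top view, the clevis head is near (372,183), the red ring near (373,142), the loupe lens at (248,243) and its handle at (243,270). The marker is at (312,277), the cutters at (385,269) and the gauge at (190,265).

```bash
python3 - <<'E'
from h import *
m=viewer.camera_model('top'); p=cv2.imread('pics/top0.png')
for n,u,v,z in [('head',372,183,80),('ring',373,142,114),('lens',248,243,6),('handle',243,270,10),('tip',242,286,10),('mark',312,277,8),('cut',385,269,6),('gauge',190,265,12),('redtool',297,197,5)]: print(n,plane(m,u,v,z).round(0))
h=cv2.cvtColor(p,cv2.COLOR_BGR2HSV)
b=cv2.inRange(h,(100,120,40),(125,255,255)); b[:, :340]=0;b[:,395:]=0;b[:135]=0;b[215:]=0
pts=cv2.findNonZero(b)
r=cv2.minAreaRect(pts); print(r)
for c in cv2.boxPoints(r): print(plane(m,*c,10).round(1))
a=cv2.resize(p[125:215,330:410],None,fx=4.8,fy=4.8,interpolation=cv2.INTER_CUBIC)
c=cv2.resize(p[225:315,210:290],None,fx=4.8,fy=4.8,interpolation=cv2.INTER_CUBIC)
cv2.imwrite('pics/crop0.png',np.hstack([a,c]))
E
```

```text
head [611.  49.  80.]
ring [704.  49. 114.]
lens [476. 357.   6.]
handle [408. 370.  10.]
tip [368. 373.  10.]
mark [387. 196.   8.]
cut [402.   9.   6.]
gauge [423. 504.  12.]
redtool [593. 229.   5.]
((365.3035583496094, 173.35093688964844), (54.56504440307617, 27.143325805664062), 86.00909423828125)
[723.   85.9  10. ]
[727.1  13.4  10. ]
[580.7  11.7  10. ]
[577.1  82.7  10. ]
```

View pics/crop0.png

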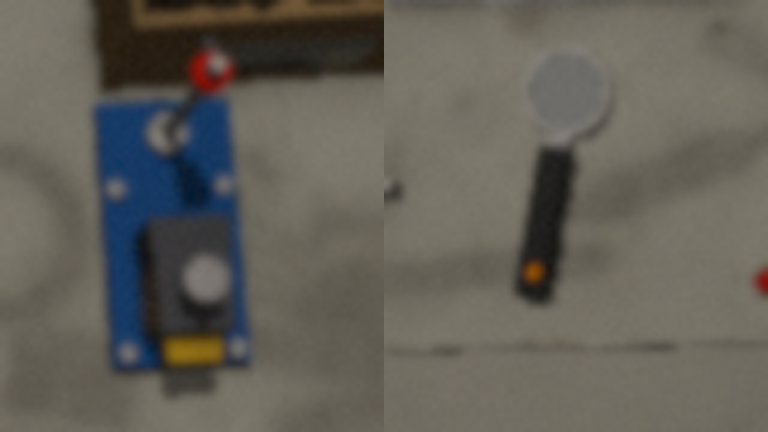

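The crop shows the head at (206,278) and the post top at (212,70) on the left, with the plate about 1° off world x. On the right, the loupe handle runs from the bottom up to the lens at (567,90). I'll move to a viewing pose over the clevis with the gripper shut.

Request:
arm_command([
  [[0.031,-0.05,0.003,0,0,0.039,-1],[0.031,-0.05,0.003,0,0,0.039,-1],[0.031,-0.05,0.003,0,0,0.039,-1],[0.031,-0.05,0.003,0,0,0.039,-1],[0.031,-0.05,0.003,0,0,0.039,-1],[0.031,-0.05,0.003,0,0,0.039,-1],[0.031,-0.05,0.003,0,0,0.039,-1],[0.031,-0.05,0.003,0,0,0.039,-1],[0.031,-0.05,0.003,0,0,0.039,-1],[0.031,-0.05,0.003,0,0,0.039,-1]],
])

```text
time: 1.4
tool_pos: [540.3, 52.5, 261.3]
tcp_rot: [180.0, -0.0, 179.9]
ft_force: [1.1, 1.7, 0.5]
finger_gap: 0.0
grip_force: 0.0
```

Request:
arm_command([
  [[0,0,0,0,0,0,-1],[0,0,0,0,0,0,-1]],
])

```text
time: 1.65
tool_pos: [539.3, 54.3, 260.8]
tcp_rot: [180.0, -0.1, 179.8]
ft_force: [-0.5, -0.0, -0.0]
finger_gap: 0.1
grip_force: 0.0
```

```bash
python3 - <<'E'
from h import *
s=status.sense();print(s['time'],s['tool_pos'],s['tcp_rot'],s['ft_force'],s['finger_gap'])
m,p=snap('wrist','w1'); print(m['xyz'],m['attitude'])
np.save('w1.npy',m,allow_pickle=True)
E
```

```text
1.65 [539.34606352  54.28265577 260.790991  ] [ 1.79975327e+02 -6.39848543e-02  1.79771885e+02] [-0.52472966 -0.01513589 -0.00109304] 0.07262053442997222
[463.95126471  54.04943843 403.95110264] [ 1.62942124e+02 -1.61951235e-02  8.97822151e+01]
```

View pics/w1.png

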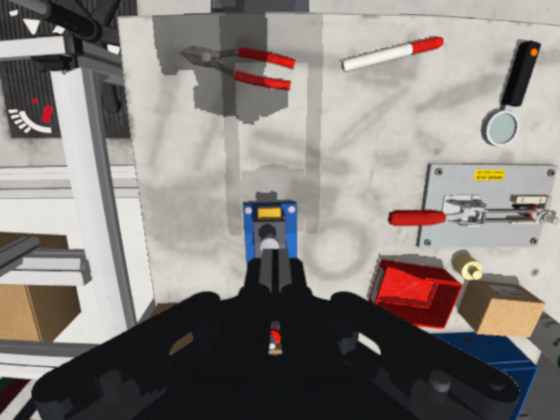

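In the wrist view the loupe lens is at (502,126) and its handle runs up to (525,60). The head is at (270,243), partly behind the fingers, so I'll shift sideways for clear views.

Request:
arm_command([
  [[0.02,0.03,0,0,0,0,-1],[0.02,0.03,0,0,0,0,-1],[0.02,0.03,0,0,0,0,-1],[0.02,0.03,0,0,0,0,-1],[0,0,0,0,0,0,-1],[0,0,0,0,0,0,-1],[0,0,0,0,0,0,-1]],
])

```text
time: 2.58
tool_pos: [619.1, 174.0, 261.6]
tcp_rot: [-180.0, 0.0, 179.8]
ft_force: [1.1, -0.0, -0.2]
finger_gap: -0.2
grip_force: 0.0
```

```bash
python3 - <<'E'
from h import *
s=status.sense();print(s['time'],s['tool_pos'],s['tcp_rot'],s['qd'])
m,p=snap('wrist','w2'); print(m['xyz'],m['attitude'])
np.save('w2.npy',m,allow_pickle=True)
snap('scene','s2');snap('top','t2')
E
```

```text
2.575 [619.12425517 174.04472794 261.56789887] [-1.79989738e+02  8.00241738e-03  1.79838195e+02] [-0.57039362 -0.11533247 -0.14710637 -0.03034861 -0.04817185  0.00474086]
[543.54461022 173.83981949 404.66186728] [1.62866547e+02 1.60764653e-02 8.98497921e+01]
```

Request:
arm_command([
  [[0,-0.05,0,0,0,0,-1],[0,-0.05,0,0,0,0,-1],[0,-0.05,0,0,0,0,-1],[0,-0.05,0,0,0,0,-1],[0,0,0,0,0,0,-1],[0,0,0,0,0,0,-1],[0,0,0,0,0,0,-1]],
])

```text
time: 3.6
tool_pos: [619.6, -24.5, 261.3]
tcp_rot: [180.0, 0.0, 179.9]
ft_force: [0.3, -0.1, -0.2]
finger_gap: -0.0
grip_force: 0.0
```

```bash
python3 - <<'E'
from h import *
s=status.sense();print(s['time'],s['tool_pos'],s['tcp_rot'],s['qd'])
m,p=snap('wrist','w3'); print(m['xyz'],m['attitude'])
np.save('w3.npy',m,allow_pickle=True)
a=cv2.imread('pics/w2.png');b=p[:,:,::-1]
cv2.imwrite('pics/w23.png',np.hstack([cv2.resize(a,(400,300)),cv2.resize(b,(400,300))]))
E
```

```text
3.6 [619.62038125 -24.53237288 261.34359438] [1.79980502e+02 3.61822335e-03 1.79910407e+02] [ 0.52554866  0.20875045  0.00389704 -0.12199379 -0.07373668 -0.10837003]
[544.06180171 -24.91698221 404.45477911] [ 1.62869245e+02 -1.12958901e-02  8.99194303e+01]
```

View pics/w23.png

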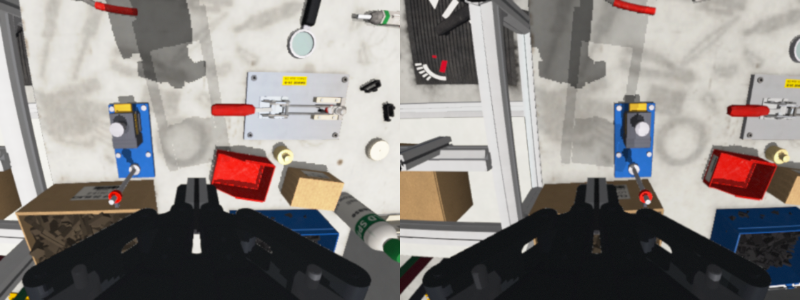

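In both wrist views the head is clear, at about (164,179) in w2 and (336,181) in w3. The red ring is at (161,276) and (343,277).

```bash
python3 - <<'E'
from h import *
L=[]
for n,h,r in (('w2',(164,179),(161,276)),('w3',(336,181),(343,277))):
    p=cv2.imread(f'pics/{n}.png')
    for c in (h,r):
        q=p[c[1]-30:c[1]+30,c[0]-30:c[0]+30]; L.append(cv2.resize(q,None,fx=5,fy=5,interpolation=cv2.INTER_NEAREST))
    x,y=r; q=p[y-25:y+25,x-25:x+25]; hs=cv2.cvtColor(q,cv2.COLOR_BGR2HSV)
    k=cv2.inRange(hs,(0,150,60),(8,255,255))|cv2.inRange(hs,(172,150,60),(180,255,255))
    n_,lab,st,ce=cv2.connectedComponentsWithStats(k); i=1+np.argmax(st[1:,4])
    print(n,'ring bbox',st[i][:2]+[x-25,y-25],st[i][2:],ce[i]+[x-25,y-25])
cv2.imwrite('pics/z.png',np.vstack([np.hstack(L[:2]),np.hstack(L[2:])]))
E
```

```text
w2 ring bbox [152 266] [ 20  19 212] [162.23113208 273.91509434]
w3 ring bbox [334 265] [ 20  19 216] [342.875      273.30092593]
```

View pics/z.png

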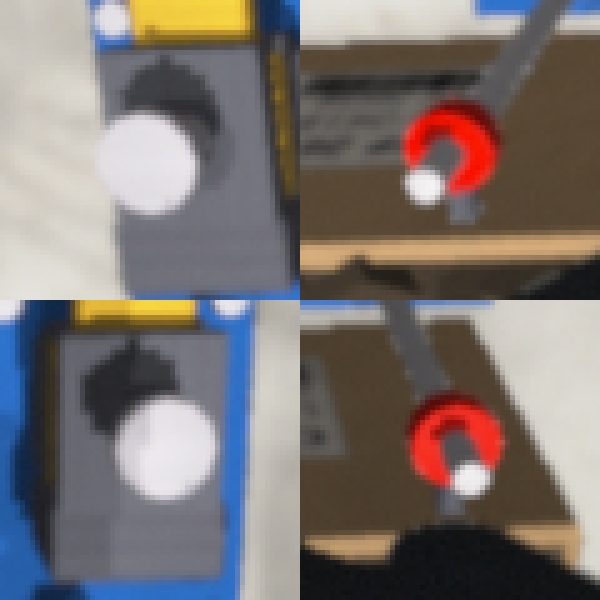

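```bash
python3 - <<'E'
from h import *
M={n:np.load(n+'.npy',allow_pickle=True).item() for n in('w1','w2','w3')}
def tri(obs):
    A=np.zeros((3,3));b=np.zeros(3)
    for n,u,v in obs:
        d=ray(M[n],u-.5,v-.5);d/=np.linalg.norm(d);P=np.eye(3)-np.outer(d,d);A+=P;b+=P@M[n]['xyz']
    return np.linalg.solve(A,b).round(1)
print('head',tri([('w2',163.6,181.4),('w3',339,180.6)]))
print('ringtop',tri([('w2',160.8,275.6),('w3',344.4,276.2)]))
print('posttop',tri([('w2',156.2,283.2),('w3',347,282.6)]))
print('post@138',[plane(M[n],u,v,138).round(1) for n,u,v in (('w2',155.7,282.7),('w3',346.5,282.1))])
# loupe
p=cv2.imread('pics/w1.png');m=M['w1'];hs=cv2.cvtColor(p,cv2.COLOR_BGR2HSV)
k=np.zeros(p.shape[:2],np.uint8);k[30:118,490:548]=cv2.inRange(p,(0,0,0),(70,70,70))[30:118,490:548]
n,lab,st,ce=cv2.connectedComponentsWithStats(k);i=1+np.argmax(st[1:,4]);r=cv2.minAreaRect(np.argwhere(lab==i)[:,::-1].astype(np.float32))
print(r,plane(m,*r[0],14).round(1));B=np.array([plane(m,*c,14)[:2] for c in cv2.boxPoints(r)]);print(B.round(1))
for n,win in(('w1',(470,95,530,155)),('w2',(390,30,455,95))):
    p=cv2.imread(f'pics/{n}.png');x0,y0,x1,y1=win;g=cv2.GaussianBlur(cv2.cvtColor(p[y0:y1,x0:x1],cv2.COLOR_BGR2GRAY),(3,3),0)
    c=cv2.HoughCircles(g,cv2.HOUGH_GRADIENT,1,30,param1=80,param2=10,minRadius=13,maxRadius=23)
    if c is not None:
        for q in c[0][:2]: print(n,q+[x0,y0,0],plane(M[n],q[0]+x0,q[1]+y0,8).round(1))
E
```

```text
head [611.6  46.7  78.4]
ringtop [706.2  49.1 124.2]
posttop [706.9  49.  137.3]
post@138 [array([706.7,  49.3, 138. ]), array([706.2,  48.8, 138. ])]
((519.050048828125, 75.35000610351562), (20.554800033569336, 73.36483001708984), 18.434947967529297) [407.  367.2  14. ]
[[446.9 344.5]
 [361.9 361.7]
 [367.7 390.3]
 [454.2 373.9]]
w1 [498.5        126.5         17.70000076] [471.9 355.    8. ]
w2 [419.5         59.5         20.20000076] [471.9 354.8   8. ]
```

Request:
arm_command([
  [[-0.004,0.036,-0.03,0,0,0,-1],[-0.004,0.036,-0.04,0,0,0,-1],[0,0,-0.05,0,0,0,-1],[0,0,-0.04,0,0,0,-1],[0,0,-0.015,0,0,0,-1],[0,0,-0.005,0,0,0,-1],[0,0,0,0,0,0,-1]],
])

```text
time: 4.53
tool_pos: [612.8, 46.4, 82.9]
tcp_rot: [-180.0, 0.1, 179.9]
ft_force: [0.2, 0.1, 1.3]
finger_gap: 0.2
grip_force: 0.0
```

Request:
arm_command([
  [[0,0,-0.005,0,0,0,-1],[0,0,-0.005,0,0,0,-1],[0,0,-0.005,0,0,0,-1],[0,0,-0.003,0,0,0,-1],[0,0,0,0,0,0,-1],[0,0,0,0,0,0,-1]],
])

```text
time: 5.28
tool_pos: [612.4, 46.2, 64.0]
tcp_rot: [-180.0, 0.1, 179.8]
ft_force: [3.1, -0.9, 4.9]
finger_gap: 0.4
grip_force: 2.3
```

Contact is made, and the pin slides at about 5 N. I'll continue down to the stop.

Request:
arm_command([
  [[0,0,-0.002,0,0,0,-1],[0,0,-0.002,0,0,0,-1],[0,0,-0.001,0,0,0,-1],[0,0,0,0,0,0,-1],[0,0,0,0,0,0,-1]],
])

```text
time: 5.9
tool_pos: [611.9, 46.2, 59.0]
tcp_rot: [-180.0, 0.0, 179.8]
ft_force: [1.4, -0.4, 9.8]
finger_gap: 0.1
grip_force: 4.9
```

Request:
arm_command([
  [[0,0,-0.001,0,0,0,-1],[0,0,-0.001,0,0,0,-1],[0,0,0,0,0,0,-1],[0,0,0,0,0,0,-1]],
])

```text
time: 6.4
tool_pos: [612.0, 46.3, 58.9]
tcp_rot: [-180.0, 0.0, 179.8]
ft_force: [-7.0, -0.6, 24.7]
finger_gap: 0.1
grip_force: 12.0
```

The pin is seated: it stopped at 59 mm and the force is rising. Next I'll rise and go over the loupe.

Request:
arm_command([
  [[0,0,0.05,0,0,0,-1],[0,0,0.055,0,0,0,-1],[-0.024,0.04,0.02,0,0,-0.03,-1],[-0.024,0.04,0.02,0,0,-0.03,0],[-0.024,0.04,0,0,0,-0.03,1],[-0.024,0.04,0,0,0,-0.03,1],[-0.024,0.04,0,0,0,-0.03,1],[-0.024,0.04,0,0,0,-0.033,1],[-0.024,0.04,0,0,0,0,1],[-0.026,0.039,0,0,0,0,1]],
])

```text
time: 7.65
tool_pos: [415.3, 365.5, 199.4]
tcp_rot: [-179.8, -0.2, 169.4]
ft_force: [0.5, 0.3, 0.5]
finger_gap: 85.1
grip_force: 0.0
```

Request:
arm_command([
  [[0,0,-0.05,0,0,0,1],[0,0,-0.05,0,0,0,1],[0,0,0,0,0,0,1],[0,0,0,0,0,0,1]],
])

```text
time: 8.15
tool_pos: [417.7, 365.2, 102.3]
tcp_rot: [-180.0, -0.0, 169.3]
ft_force: [0.7, -1.1, 0.4]
finger_gap: 85.5
grip_force: 0.0
```

```bash
python3 - <<'E'
from h import *
s=status.sense();print(s['time'],s['tool_pos'],s['tcp_rot'],s['ft_force'])
m,p=snap('wrist','w4');np.save('w4.npy',m,allow_pickle=True)
E
```

```text
8.15 [417.730703   365.24145106 102.27241803] [-1.79979583e+02 -2.02211808e-02  1.69343722e+02] [ 0.74046858 -1.09440162  0.37842376]
```

View pics/w4.png

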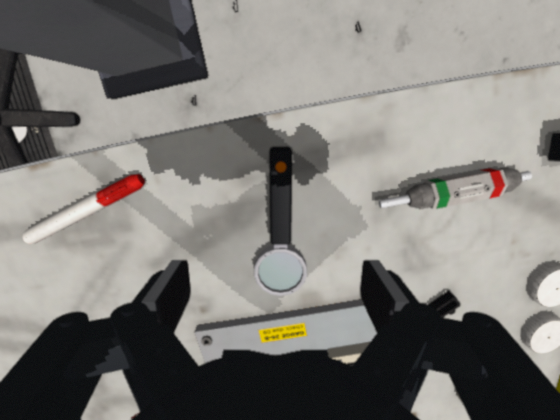

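The loupe is aligned with the image columns. The handle runs from (280,148) to (281,245), the lens is at (280,270), and the fingers are open well clear on both sides.

```bash
python3 - <<'E'
from h import *
m=np.load('w4.npy',allow_pickle=True).item()
for u,v,z in((280,148,20),(281,245,20),(280,270,10)): print(plane(m,u,v,z).round(1))
E
```

```text
[365.9 378.4  20. ]
[444.2 364.9  20. ]
[472.5 359.   10. ]
```

Request:
arm_command([
  [[0,0.0025,-0.05,0,0,0,1],[0,0,-0.03,0,0,0,0],[0,0,-0.015,0,0,0,-0.1],[0,0,-0.004,0,0,0,-0.3],[0,0,0,0,0,0,-0.3]],
], force=50)

```text
time: 8.82
tool_pos: [418.7, 368.5, 3.9]
tcp_rot: [179.9, 0.1, 169.3]
ft_force: [-0.0, 0.1, 0.3]
finger_gap: 29.9
grip_force: 0.0
```

Request:
arm_command([
  [[0,0,-0.001,0,0,0,-0.45],[0,0,0,0,0,0,-0.55],[0,0,0,0,0,0,-0.65],[0,0,0,0,0,0,-1],[0,0,0,0,0,0,-1],[0,0,0,0,0,0,-1]],
], force=50)

```text
time: 9.57
tool_pos: [418.4, 368.4, 2.4]
tcp_rot: [179.9, 0.1, 169.4]
ft_force: [-1.0, 1.1, 6.0]
finger_gap: 16.7
grip_force: 50.2
```

Request:
arm_command([
  [[0,0,0.02,0,0,0,-1],[0,0,0.03,0,0,0,-1],[0,0,0.035,0,0,0,-1],[0,0,0.035,0,0,0,-1],[0,0,0.03,0,0,0,-1],[0,0,0,0,0,0,-1],[0,0,0,0,0,0,-1]],
])

```text
time: 10.45
tool_pos: [417.3, 367.6, 151.0]
tcp_rot: [-180.0, -0.0, 169.4]
ft_force: [0.5, -0.1, -1.4]
finger_gap: 16.7
grip_force: 49.3
```

```bash
python3 - <<'E'
from h import *
s=status.sense();print(s['time'],s['tool_pos'],s['tcp_rot'],s['ft_force'],s['finger_gap'],s['grip_force'])
m,p=snap('wrist','w5');np.save('w5.npy',m,allow_pickle=True)
mt,t=snap('top','t5');ms,q=snap('scene','s5')
u,v=[int(x) for x in (425,260)]
cv2.imwrite('pics/c5.png',np.hstack([cv2.resize(p[100:400,140:440],(400,400)),cv2.resize(q[200:340,240:380],(400,400))])[:,:,::-1])
E
```

```text
10.45 [417.27806983 367.5577533  150.96962597] [-1.79975655e+02 -1.94085254e-02  1.69355832e+02] [ 0.51020479 -0.09633144 -1.39786569] 16.732333153177628 49.30436432361603
```

View pics/c5.png

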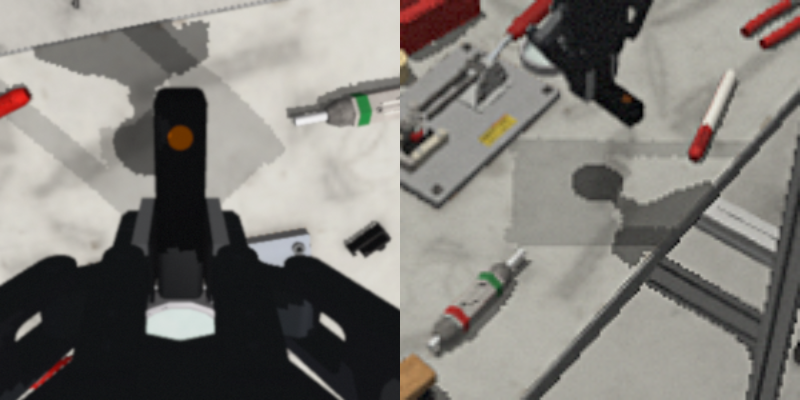

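The loupe is held. The handle end shows at about (276,166) in the full wrist image, and the lens is visible between the fingers at about (275,341).

```bash
python3 - <<'E'
from h import *
m=np.load('w5.npy',allow_pickle=True).item()
e=plane(m,275.8,166,168.6);print(e.round(1))
p=cv2.imread('pics/w5.png')
k=cv2.inRange(p,(0,0,0),(40,40,40)); 
ws=[]
for v in (175,190,210,230):
    x=np.where(k[v,240:315]>0)[0]+240; print(v,x.min(),x.max(),plane(m,(x.min()+x.max())/2,v,168.6).round(1))
y=-10.65*np.pi/180
print('lens by end',(e[:2]+110*np.array([np.cos(y),np.sin(y)])).round(1),'tcp+54',[417.3+54*np.cos(y),367.6+54*np.sin(y)])
E
```

```text
[362.6 377.7 168.6]
175 256 293 [366.4 376.4 168.6]
190 255 293 [372.8 375.  168.6]
210 256 293 [381.9 373.5 168.6]
230 257 292 [391.3 371.8 168.6]
lens by end [470.8 357.4] tcp+54 [np.float64(470.3698201412039), np.float64(357.6203111180624)]
```

Request:
arm_command([
  [[0.012,-0.028,0,0,0,0.021,-1],[0.014,-0.032,0,0,0,0.021,-1],[0.016,-0.036,0,0,0,0.021,-1],[0.016,-0.036,0,0,0,0.021,-1],[0.016,-0.036,0,0,0,0.021,-1],[0.016,-0.036,0,0,0,0.021,-1],[0.016,-0.036,0,0,0,0.021,-1],[0.014,-0.034,0,0,0,0.021,-1],[0.012,-0.028,0,0,0,0.021,-1],[0.008,-0.02,0,0,0,0.021,-1]],
])

```text
time: 11.85
tool_pos: [557.3, 44.4, 149.9]
tcp_rot: [-180.0, -0.1, -178.6]
ft_force: [-1.0, 0.6, -0.2]
finger_gap: 16.3
grip_force: 49.3
```

Request:
arm_command([
  [[0,0,-0.01,0,0,0,-1],[0,0,-0.012,0,0,0,-1],[0,0,-0.008,0,0,0,-1],[0,0,-0.005,0,0,0,-1],[0,0,0,0,0,0,-1],[0,0,0,0,0,0,-1],[0,0,0,0,0,0,-1],[0,0,0,0,0,0,-1]],
])

```text
time: 12.85
tool_pos: [557.9, 45.8, 116.7]
tcp_rot: [-180.0, 0.0, -178.6]
ft_force: [-0.4, -0.4, -1.4]
finger_gap: 16.9
grip_force: 49.3
```

```bash
python3 - <<'E'
from h import *
s=status.sense();print(s['time'],s['tool_pos'],s['tcp_rot'],s['ft_force'],s['finger_gap'],s['grip_force'],s['qd'].round(2))
m,p=snap('wrist','w6')
mt,t=snap('top','t6');ms,q=snap('scene','s6')
cv2.imwrite('pics/c6.png',np.hstack([cv2.resize(t[130:220,320:410],(390,390),interpolation=cv2.INTER_CUBIC),cv2.resize(q[120:210,240:330],(390,390),interpolation=cv2.INTER_CUBIC)])[:,:,::-1])
E
```

```text
12.85 [557.87766667  45.80717779 116.65197107] [-1.79999872e+02  3.42290705e-02 -1.78615619e+02] [-0.35322676 -0.39118325 -1.41446555] 16.93209494109641 49.32119965553284 [-0.01 -0.    0.14 -0.01  0.01  0.02]
```

View pics/c6.png

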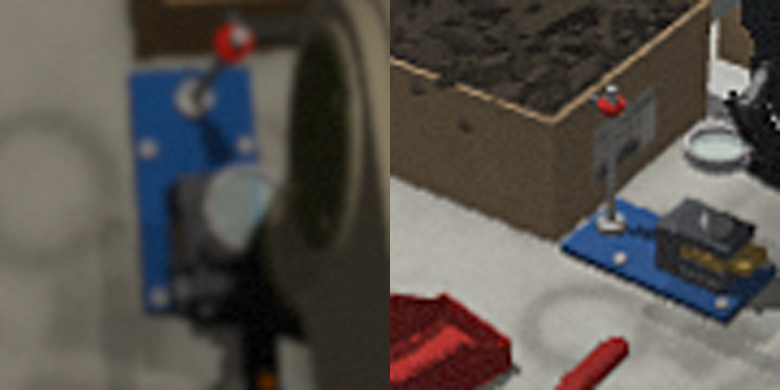

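The top crop shows the lens over the pin at (240,205). In the scene crop the lens is at (716,145), looks level, and floats free above the fork. The ring is at (612,102).

```bash
python3 - <<'E'
from h import *
T=viewer.camera_model('top');S=viewer.camera_model('scene')
def tri(obs):
    A=np.zeros((3,3));b=np.zeros(3)
    for m,u,v in obs:
        d=ray(m,u-.5,v-.5);d/=np.linalg.norm(d);P=np.eye(3)-np.outer(d,d);A+=P;b+=P@m['xyz']
    return np.linalg.solve(A,b).round(1)
print('lens',tri([(T,375.4,177.3),(S,315.2,153.5)]),'ring',tri([(T,320+234/4.333,130+42/4.333),(S,291.2,143.5)]))
E
```

```text
lens [615.3  50.3 122.4] ring [707.6  48.8 121.6]
```

```bash
python3 -c "
from bench import job
print(job.hand_in())"
```

```text
the job is handed in; nothing more can be done
None
```

I handed the job in at about 13 s with the pin pressed home and the loupe held still and level over the pin head; my last estimates put the lens 1–5 mm off the pin axis and about 1 mm from the ring's mid-height, but the interface gave no verdict.

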